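Lay the second angle bracket back on its stoning rest

ROBOT

A 6-joint arm with a two-finger parallel gripper is mounted at the origin on the work surface; the furniture and walls round the work are solid. World frame = base frame: x ahead of the robot, y to its left, z up, the work surface at z = 0. Lengths are in m, angles in rad, forces in N, time in s.
With the tool pointing down it reaches from about 0.35 to 0.85 m from the base axis. Payload 8.1 kg.
Tool frame: the origin (TCP) lies between the finger pads; the fingertips stand nose_length ahead of it and the grasp point (between the pads) lies 2 mm behind it (nose_length is the distance from the TCP to the fingertips, in m); z points along the fingers, x is the direction in which the jaws open and shut, and the axes are right-handed (so a half turn about z gives the same grasp; the last joint's range is limited). The gripper opens to 93 mm and grips with 3 to 60 N. Pads are 15 mm wide; open, the fingers measure 128 mm over their backs; the gripper's body (75 mm by 188 mm) begins 65 mm behind the grasp point.
Start: joints at [-1.402, 0.13, 1.488, -0, 1.523, -0.085], TCP at [0.151, -0.581, 0.236] pointing down, gripper open.
Joint ranges: [-2.96, 2.96], [-0.89, 2.26], [0.02, 2.5], [-1.34, 4.48], [0, 2.73], [-2.66, 2.66]. Speed limits (rad/s): [2.39, 2.39, 2.79, 3.14, 3.14, 3.14].

INTERFACE

Orientations are given as a rotation vector (axis times angle).
In Python, from plant import * gives the robot as it stands.
- The arm moves only by the tool carry_out, never from a script. Its argument "steps" is a list of rows, each an object with "xyz": the shift along the world's x, y, z in cm, a list of three; "rot": the turn, a rotation vector about the world's x, y, z in degrees, a list of three. In form: [{"xyz": [tx, ty, tz], "rot": [rx, ry, rz]}, ...]. A call has 1 to 10 rows; each row is the pose to reach, as a shift and turn from the pose commanded when the call began; what a row does not reach only later rows make up. A row lasts 1/10 s, in which the tool goes at most 50 mm and 8.59 degrees, less where a joint would pass 70% of its speed; a pose out of reach is approached as far as the arm can. A call with a gripper value outside its range is refused whole. "grip" is the opening, from 0 (shut) to 1 (fully open), set as the call begins (left out, the last holds). The fingers move at their own pace and stop on an object; "force" is the grip in N (left out, the last holds). Time passes only in rows, so rows that repeat a pose let the fingers close. It gives the time, the measured TCP pose, the force and the opening at its end, in the units of the state.
- read_state(): the state, without advancing time (a new reading comes with each control period).
- read_camera(name): name is "scene" or "side" or "wrist"; returns the picture (480x640x3 uint8, red, green, blue); there is no depth.
- calibration(name): a dict with "fov_y" (degrees; the focal length in pixels is half the picture's height over the tangent of half this angle, whatever the lens; pixels are square), "cx", "cy" (the principal point, pixels), "xyz" and "attitude" of the camera in the world. Camera axes: x right, y down, z forward; pixel columns grow to the right and rows downward; lengths in m; the calibration is good to about 2 mm. A picture is of the moment at which its call begins: read the wrist's pose just before it. calibration takes no time and is no camera call; for the wrist camera it gives the pose at the moment of the call.
- close_job(): hands the job in, once; it reports no verdict.
The state is a dict: "t": time; "q": joint angles; "dq": joint speeds; "joint_torque": joint torques, N m; "tool_pos": TCP position; "orientation": TCP orientation; "force": force on the tool from outside, world axes, zero at the start; "wrist_torque": the same for the moment, N m; "opening": finger opening in m.
Only numpy, scipy, OpenCV 4.12 (cv2) and the standard library are available. Lean on these libraries where they do the work, as an engineer would, in place of code of your own. Each camera call takes 0.05 s, during which the arm holds its last target.

TASK

Two matching aluminium angle brackets are to have their inside corners stoned: one already lies back on its sloping rest, the other still stands on its short foot on the rest beside it. Draw the standing bracket, still upright, along its ledge until its outer corner (heel) meets the bottom of the slope, then tip it over about that heel, without lifting it off the ledge, and let it down gently until its long leg lies flat on the slope, square on its rest and in line with its twin. Leave the twin, the oilstone and the needle file alone.

Things in the scene. Friction and masses are not known exactly. Their poses are not given: they have to be found in the camera images.
- bracket: Loose aluminium angle bracket to tip: an L 96 mm wide, plates 10 mm thick, 0.5 kg; foot 70 mm, long leg 130 mm (outside). Origin mid-width on the outer corner line (heel). x along the foot to the toe, y along the heel line, z along the long leg to its free edge. Starts standing on its foot, z up, x away from the slope, heel 15 to 30 mm from the slope's bottom line.
- bracket_grip (a point): Point in the middle of the same bracket's long leg (half thickness, half width), 20 mm below its free edge; at [0.005, 0, 0.110] m in the bracket's axes. The leg is 10 mm thick (along x), to be gripped across that; no holes in its upper 45 mm.
- rest: Fixed grey rest under that bracket. Origin on its underside, right below the middle of the root line where ledge and slope meet. y along the root line, z up. Level rubber-faced ledge, top 18 mm above the origin, from x = 0 to +103 mm. Rubber-faced slope from the root up towards -x at 50 degrees from level, 70 mm long, both 106 mm wide; behind its top edge a strut goes straight down.
- rest_root (a point): Middle of the root line of that rest, at ledge height; axes of rest. A bracket laid back has its heel on this line and its z axis 40 degrees from vertical towards -x; the last 60 mm of its long leg then stand out beyond the slope, free on both sides.
- twin_heel (a point): Heel of the twin bracket (same shape and axes), loose, already laid back on an identical rest parallel to the first, 120 mm beside it on either side. Not to be disturbed.
- oilstone: Bystander: dark flat oilstone, 25 x 75 x 10 mm, origin at the centre of its underside, on the bench at x = -95 to -105 mm of the bracket's rest, past the back of its slope.
- file: Bystander: needle file with a red grip, 12 x 140 x 12 mm, long axis y, origin at the centre of its underside, on the bench past the back of the twin's slope.

How it is judged:
By the outcome, as a careful person would: the job done as asked, in the order asked, and still so for the second after the job is handed in, with the robot touching nothing.
It also fails if it takes over 40 s, if anything falls off the work surface, if the arm or the gripper's body presses on something with over 40 N, if the wrist force passes 120 N, or if a joint passes its speed limit or range.

## Working session

There is one attempt and no reset: what is moved stays moved. The work goes in short steps, Python scripts to look and compute and a tool call to move; the robot and the scene stay as the last step left them, time stands still between calls to the robot, and variables do not carry over. Pictures are saved under pics/ and viewed, and the job is handed in when it is done.

Besides the shell and the picture viewer there is one more tool, called as a command line: name --argument value ..., lists and objects as JSON in quotes. carry_out: Moves the arm, as the interface text tells. Its arguments: {"type":"object","properties":{"steps":{"type":"array","items":{"type":"object","properties":{"xyz":{"type":"array","items":{"type":"number"}},"rot":{"type":"array","items":{"type":"number"}}}}},"grip":{"type":"number"},"force":{"type":"number"}},"required":["steps"]}

```bash
ls; mkdir -p pics; python3 - <<'E'
from plant import *
import cv2
print(read_state())
for n in ["scene","side","wrist"]:
    print(n,calibration(n))
    cv2.imwrite(f"pics/{n}0.png",cv2.cvtColor(read_camera(n),cv2.COLOR_RGB2BGR))
E
```

```text
pics
{'t': 0.0, 'q': array([-1.40240224e+00,  1.31137613e-01,  1.48925627e+00, -2.45865079e-05,
        1.52299968e+00, -8.53914284e-02]), 'dq': array([ 0.00061786,  0.00043312,  0.00099876, -0.00134582, -0.00023413,
        0.00018819]), 'joint_torque': array([ 3.01986831e-03, -5.59841144e+01, -4.91751945e+01,  7.69541832e-02,
        3.56232037e-02, -1.57857198e-04]), 'tool_pos': array([ 0.15057092, -0.58025263,  0.23461412]), 'orientation': array([-2.48376022e+00,  1.92171479e+00,  2.10689292e-03]), 'force': array([-0.18630011,  0.51296261,  0.48970247]), 'wrist_torque': array([ 0.00402019, -0.0207997 , -0.03386607]), 'opening': 0.09313593407054882}
scene {'fov_y': 42.73878966457944, 'cx': 334.89463783998826, 'cy': 236.35778303374332, 'xyz': array([0.12918653, 0.81704938, 0.43993446]), 'attitude': array([-0.67577301,  2.27838785, -1.49851309])}
side {'fov_y': 53.46158063805165, 'cx': 305.44875907185576, 'cy': 241.4272693985069, 'xyz': array([0.41571732, 0.93635683, 0.45547623]), 'attitude': array([-0.2070386 ,  2.54389912, -1.63445385])}
wrist {'fov_y': 62.81346746147277, 'cx': 315.0697204082828, 'cy': 245.59931425656788, 'xyz': array([ 0.22171902, -0.56357995,  0.38408601]), 'attitude': array([ 2.31171479, -1.78780115, -0.24225103])}
```

View pics/scene0.png

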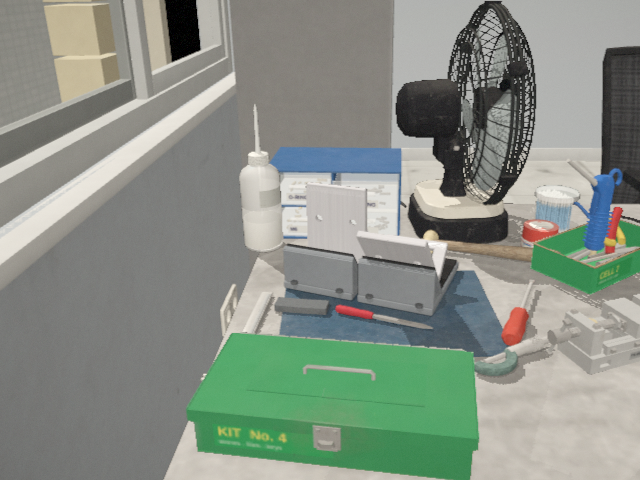

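View pics/side0.png

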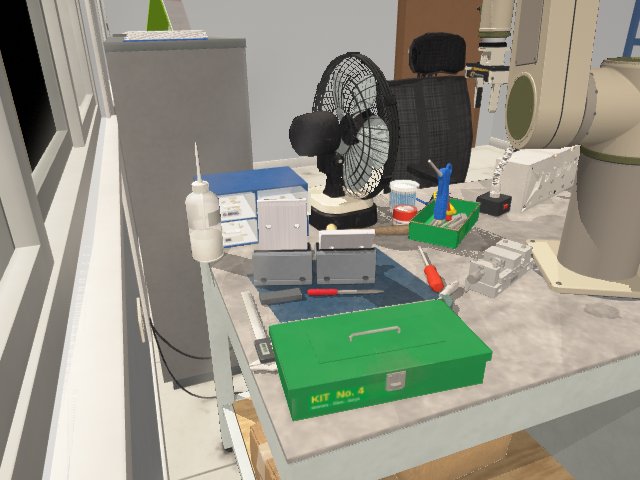

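View pics/wrist0.png

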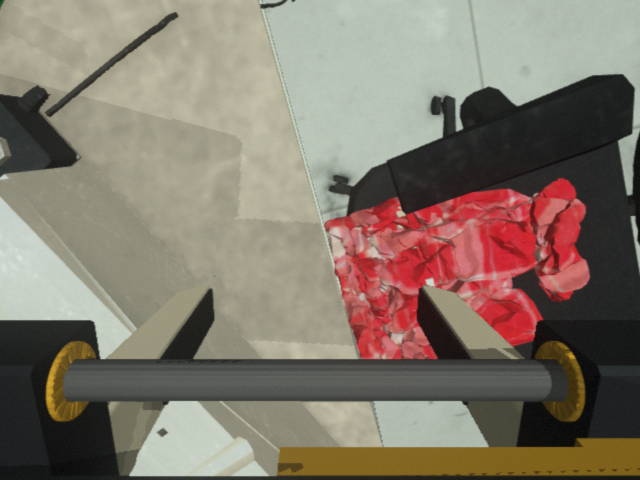

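The scene view shows the standing bracket at about (337,218) with its rest strut at (320,270). The twin is laid back at (400,248), the stone is at (302,306) and the file is at (385,318). The wrist camera is looking elsewhere. I'll zoom in next.

```bash
cat > h.py <<'E'
from plant import *
import numpy as np, cv2
from scipy.spatial.transform import Rotation as R
def ray(c,uv):
    f=240/np.tan(np.radians(c['fov_y']/2))
    d=np.array([(uv[0]-c['cx'])/f,(uv[1]-c['cy'])/f,1.0])
    return np.array(c['xyz']),R.from_rotvec(c['attitude']).apply(d)
def onz(c,uv,z):
    o,d=ray(c,uv); return o+d*(z-o[2])/d[2]
def tri(c1,u1,c2,u2):
    o1,d1=ray(c1,u1);o2,d2=ray(c2,u2)
    s=np.linalg.lstsq(np.c_[d1,-d2],o2-o1,rcond=None)[0]
    a=o1+s[0]*d1;b=o2+s[1]*d2
    return (a+b)/2,np.linalg.norm(a-b)
def proj(c,P):
    f=240/np.tan(np.radians(c['fov_y']/2))
    p=R.from_rotvec(c['attitude']).inv().apply(np.atleast_2d(P)-c['xyz'])
    return np.c_[c['cx']+f*p[:,0]/p[:,2],c['cy']+f*p[:,1]/p[:,2]]
def save(n,im): cv2.imwrite('pics/'+n,cv2.cvtColor(im,cv2.COLOR_RGB2BGR))
E
python3 - <<'E'
import cv2
a=cv2.imread('pics/scene0.png')[165:345,265:505]; cv2.imwrite('pics/scene0z.png',cv2.resize(a,None,fx=3.3,fy=3.3,interpolation=cv2.INTER_CUBIC))
a=cv2.imread('pics/side0.png')[185:310,235:395]; cv2.imwrite('pics/side0z.png',cv2.resize(a,None,fx=4.8,fy=4.8,interpolation=cv2.INTER_CUBIC))
E
```

```text
(no output)
```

View pics/scene0z.png

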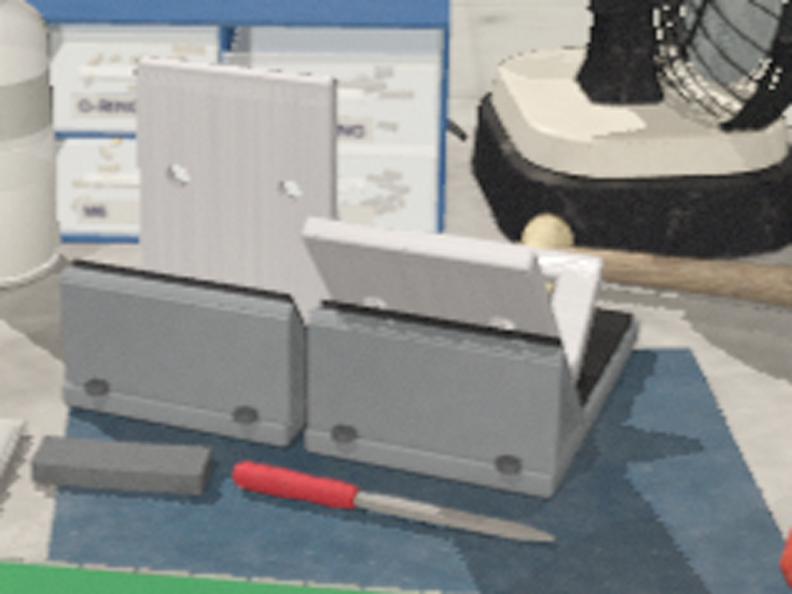

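View pics/side0z.png

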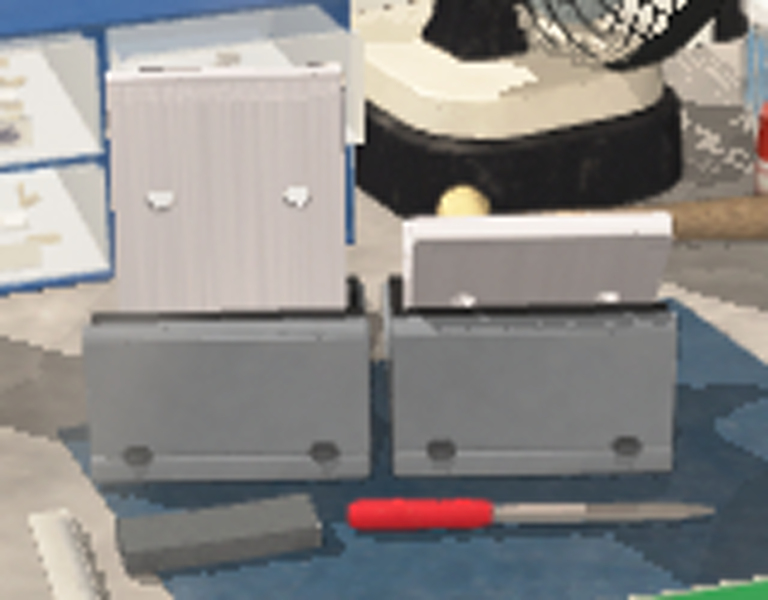

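```bash
python3 - <<'E'
from h import *
cs,cd=calibration('scene'),calibration('side')
S=lambda u,v:(265+(u+.5)/3.3-.5,165+(v+.5)/3.3-.5)
D=lambda u,v:(235+(u+.5)/4.8-.5,185+(v+.5)/4.8-.5)
pts={'Rbl':((65,403),(93,482),0),'Rbr':((290,445),(370,477),0),'Tbl':((308,450),(395,475),0),'Tbr':((548,496),(672,470),0),
'Rtl':((63,265),(88,320),.0716),'Rtr':((292,302),(370,320),.0716),'Ttl':((310,308),(388,318),.0716),'Ttr':((562,345),(676,314),.0716),
'Btl':((140,62),(109,77),.148),'Btr':((336,82),(340,75),.148),
'TwTl':((303,222),(404,222),None),'TwTr':((536,255),(672,214),None),
'stone_bl':((38,487),(125,575),0),'stone_br':((207,492),(320,545),0)}
for k,(a,b,z) in pts.items():
    p,e=tri(cs,S(*a),cd,D(*b))
    print(k,(p*1e3).round(1),round(e*1e3,1), [] if z is None else (onz(cs,S(*a),z)*1e3).round(1),[] if z is None else (onz(cd,D(*b),z)*1e3).round(1))
E
```

```text
Rbl [660.7 168.8   2. ] 0.4 [662.9 166.1   0. ] [661.9 165.    0. ]
Rbr [5.522e+02 1.453e+02 3.000e-01] 0.5 [552.7 144.5   0. ] [552.2 145.3   0. ]
Tbl [541.7 146.9   2.2] 0.7 [543.5 144.1   0. ] [542.5 142.3   0. ]
Tbr [432.7 132.3   5.3] 0.1 [436.3 124.1   0. ] [432.9 122.7   0. ]
Rtl [658.1 167.9  73. ] 1.6 [659.  167.   71.6] [659.6 163.3  71.6]
Rtr [551.4 144.7  70.2] 0.9 [550.3 146.2  71.6] [550.7 148.5  71.6]
Ttl [544.9 140.   68.2] 1.1 [540.5 147.3  71.6] [544.  145.8  71.6]
Ttr [434.2 123.   70.5] 1.7 [434.  123.4  71.6] [434.  127.3  71.6]
Btl [664.8  95.8 147.1] 1.1 [662.2  99.4 148. ] [664.5  96.7 148. ]
Btr [575.2  68.6 143.7] 1.7 [570.   77.3 148. ] [572.5  83.2 148. ]
TwTl [534.9 161.8 118.7] 1.4 [] []
TwTr [436.7 147.  120.9] 1.6 [] []
stone_bl [633.3 223.5  -6.3] 2.2 [624.9 233.7   0. ] [630.9 231.2   0. ]
stone_br [563.7 194.4  -3.1] 0.4 [560.8 198.4   0. ] [562.6 199.7   0. ]
```

```bash
python3 - <<'E'
from h import *
import plant
print([x for x in dir(plant) if not x.startswith('_')])
cs,cd=calibration('scene'),calibration('side')
def T(n,a,b):
    p,e=tri(cs,a,cd,b); print(n,(p*1e3).round(0),round(e*1e3,1))
T('fan top',(492,3),(350,55))
T('fan motor left',(397,108),(290,132))
T('fan base front-left',(411,222),(309,215))
T('fan base right',(505,228),(375,215))
T('bottle tip',(255,107),(196,145))
T('bottle cap',(257,155),(201,183))
T('cab TL back',(278,150),(195,177)); T('cab TR front',(401,168),(307,182)); T('cab BR',(400,235),(307,240))
T('tbox TL',(222,337),(270,325)); T('tbox TR',(473,350),(455,303)); T('tbox FR',(476,405),(490,353));T('tbox FL',(200,400),(292,388))
T('blue tool top',(603,177),(443,167)); 
T('hammer ball',(431,237),(330,230))
s=read_state(); print(R.from_rotvec(s['orientation']).as_matrix().round(3))
print(R.from_rotvec(calibration('wrist')['attitude']).as_matrix().round(3))
M=R.from_rotvec(s['orientation']).inv(); c=calibration('wrist'); print('cam in tool',M.apply(c['xyz']-s['tool_pos']).round(4), (M*R.from_rotvec(c['attitude'])).as_matrix().round(3))
E
```

```text
['IKError', 'calibration', 'close_job', 'nose_length', 'read_camera', 'read_state']
fan top [ 522. -251.  391.] 3.3
fan motor left [ 652. -166.  222.] 8.5
fan base front-left [ 606. -147.   20.] 13.3
fan base right [ 447. -206.   13.] 2.1
bottle tip [794.  57. 244.] 0.1
bottle cap [789.  65. 168.] 2.5
cab TL back [867. -86. 131.] 4.3
cab TR front [599. -87. 132.] 3.2
cab BR [603. -94.  -6.] 21.3
tbox TL [569. 395.  68.] 7.3
tbox TR [310. 299.  79.] 10.0
tbox FR [275. 385.  70.] 29.9
tbox FL [521. 482.  49.] 8.7
blue tool top [ 294. -187.  144.] 6.0
hammer ball [ 550. -116.    4.] 2.9
[[ 0.251 -0.968 -0.   ]
 [-0.968 -0.251  0.001]
 [-0.001 -0.    -1.   ]]
[[ 0.251 -0.934 -0.255]
 [-0.968 -0.243 -0.064]
 [-0.002  0.263 -0.965]]
cam in tool [ 0.0014 -0.0731 -0.1494] [[ 1.     0.    -0.   ]
 [-0.     0.965  0.263]
 [ 0.001 -0.263  0.965]]
```

carry_out --steps '[{"xyz": [0, 2, 4.5], "rot": [0, 0, 0]}, {"xyz": [0, 4, 9], "rot": [0, 0, 0]}, {"xyz": [0, 7, 13], "rot": [0, 0, 0]}, {"xyz": [0, 10, 17], "rot": [0, 0, 0]}, {"xyz": [0, 13, 21], "rot": [0, 0, 0]}, {"xyz": [0, 17, 24], "rot": [0, 0, 0]}, {"xyz": [3, 20, 25], "rot": [0, 0, 0]}, {"xyz": [7, 23, 25], "rot": [0, 0, 0]}, {"xyz": [11, 26, 25], "rot": [0, 0, 0]}, {"xyz": [15, 29, 25], "rot": [0, 0, 0]}]'

```text
t: 1.15
tool_pos: [0.3017, -0.2894, 0.4858]
orientation: [2.484, -1.924, 0.001]
force: [0.0, 0.2, 0.7]
opening: 0.0931
```

carry_out --steps '[{"xyz": [3, 4, 0], "rot": [0, 0, 0]}, {"xyz": [5, 8, 0], "rot": [0, 0, 0]}, {"xyz": [7.5, 12, 0], "rot": [0, 0, -1]}, {"xyz": [9, 16, 0], "rot": [0, 0, -2]}, {"xyz": [10.5, 20, 0], "rot": [0, 0, -3]}, {"xyz": [12, 24, 0], "rot": [0, 0, -4]}, {"xyz": [15, 28, -2], "rot": [0, 0, -4]}, {"xyz": [19, 31, -5], "rot": [0, 0, -4]}, {"xyz": [22, 33, -9], "rot": [0, 0, -4]}, {"xyz": [25, 34, -12], "rot": [0, 0, -4]}]'

```text
t: 2.15
tool_pos: [0.5458, 0.0488, 0.3708]
orientation: [-2.417, 2.005, -0.001]
force: [1.3, -0.8, -0.4]
opening: 0.0929
```

```bash
python3 - <<'E'
from h import *
s=read_state(); print({k:np.round(s[k],4) for k in ('t','q','tool_pos','force','orientation')})
import pickle
c=calibration('wrist'); im=read_camera('wrist'); pickle.dump((c,im),open('w1.pkl','wb')); save('w1.png',im); print(c['xyz'])
print(nose_length if not callable(nose_length) else nose_length())
E
```

```text
{'t': np.float64(2.15), 'q': array([-4.4000e-03, -2.6800e-02,  1.4073e+00,  2.0000e-04,  1.7600e+00,
        1.3805e+00]), 'tool_pos': array([0.5458, 0.0488, 0.3708]), 'force': array([ 1.3293, -0.7557, -0.4437]), 'orientation': array([-2.4174e+00,  2.0052e+00, -1.1000e-03])}
[0.6177841  0.06093772 0.52022691]
0.017
```

View pics/w1.png

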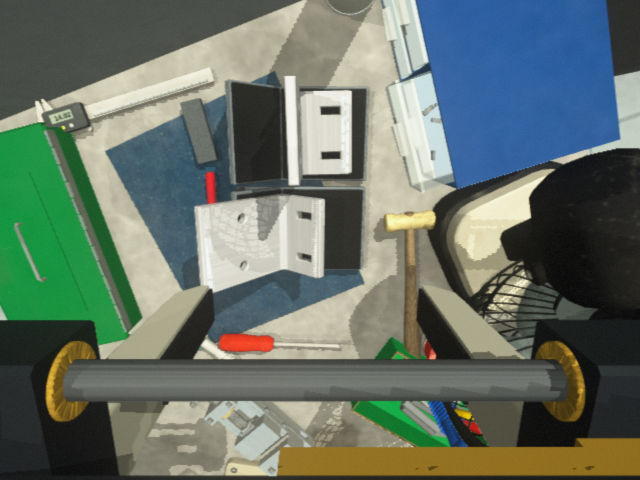

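The wrist view from above shows the standing bracket with its top edge at about (292,78)-(297,186) and its foot at (327,130). Its rest's slope is at (256,130) and the twin is at (262,235). Next I'll zoom for the edges.

```bash
python3 - <<'E'
import cv2
a=cv2.imread('pics/w1.png')[65:285,185:385]; cv2.imwrite('pics/w1z.png',cv2.resize(a,(800*200//220*1,800*220//220*1) if 0 else (540,594),interpolation=cv2.INTER_CUBIC))
E
```

```text
(no output)
```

View pics/w1z.png

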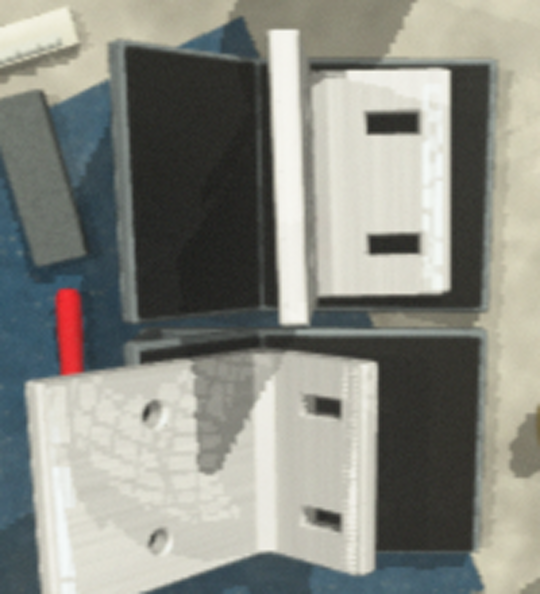

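```bash
cat > m.py <<'E'
from h import *
import pickle
c,im=pickle.load(open('w1.pkl','rb'))
W=lambda u,v:(185+(u+.5)/2.7-.5,65+(v+.5)/2.7-.5)
P={}
for n,u,z in [('btl',(268,31),.148),('btr',(298,31),.148),('bbr',(309,324),.148),('bbl',(280,324),.148),
 ('toe1',(449,69),.028),('toe2',(450,293),.028),('led1',(495,62),.018),('led2',(487,310),.018),
 ('root1',(263,61),.018),('root2',(263,309),.018),('sl1',(113,42),.0716),('sl2',(125,320),.0716),
 ('tled1',(484,332),.018),('tled2',(478,552),.018)]:
    P[n]=onz(c,W(*u),z)*1e3; print(n,P[n].round(1))
def d(a,b):
    v=P[b]-P[a]; return np.linalg.norm(v).round(1),np.degrees(np.arctan2(-v[1],-v[0])).round(2)
for a,b in [('btl','bbl'),('btr','bbr'),('toe1','toe2'),('led1','led2'),('root1','root2'),('sl1','sl2'),('btl','btr'),('tled1','tled2')]: print(a,b,d(a,b))
E
python3 m.py
```

```text
btl [664.8  97.8 148. ]
btr [666.6  88.2 148. ]
bbr [573.9  68.2 148. ]
bbl [572.   78.1 148. ]
toe1 [679.3  30.   28. ]
toe2 [585.6   9.5  28. ]
led1 [687.2  10.   18. ]
led2 [580.4 -10.2  18. ]
root1 [668.6 110.8  18. ]
root2 [561.4  93.1  18. ]
sl1 [659.2 164.6  71.6]
sl2 [552.2 145.9  71.6]
tled1 [570.1 -11.   18. ]
tled2 [462.8 -31.8  18. ]
btl bbl (np.float64(94.8), np.float64(11.99))
btr bbr (np.float64(94.8), np.float64(12.21))
toe1 toe2 (np.float64(96.0), np.float64(12.3))
led1 led2 (np.float64(108.6), np.float64(10.7))
root1 root2 (np.float64(108.6), np.float64(9.39))
sl1 sl2 (np.float64(108.6), np.float64(9.93))
btl btr (np.float64(9.8), np.float64(100.65))
tled1 tled2 (np.float64(109.3), np.float64(10.96))
```

carry_out --steps '[{"xyz": [4, 2, -1], "rot": [0, 0, 0.7]}, {"xyz": [6.8, 3.4, -4], "rot": [0, 0, 1.5]}, {"xyz": [6.8, 3.4, -9], "rot": [0, 0, 1.5]}, {"xyz": [6.8, 3.4, -13], "rot": [0, 0, 1.5]}, {"xyz": [6.8, 3.4, -16], "rot": [0, 0, 1.5]}, {"xyz": [6.8, 3.4, -16.6], "rot": [0, 0, 1.5]}, {"xyz": [6.8, 3.4, -16.6], "rot": [0, 0, 1.5]}, {"xyz": [6.8, 3.4, -16.6], "rot": [0, 0, 1.5]}]' --grip 0.6

```text
t: 3.0
tool_pos: [0.614, 0.0808, 0.2082]
orientation: [-2.44, 1.975, -0.004]
force: [0.0, -0.7, 0.7]
opening: 0.0558
```

```bash
python3 - <<'E'
from h import *
s=read_state(); print({k:np.round(s[k],4) for k in ('t','q','tool_pos','force','orientation','opening','wrist_torque')})
M=R.from_rotvec(s['orientation']).as_matrix();print(M.round(4), np.degrees(np.arctan2(M[1,0],M[0,0])))
save('sc1.png',read_camera('scene')); save('w2.png',read_camera('wrist'))
E
```

```text
{'t': np.float64(3.0), 'q': array([4.8100e-02, 1.9230e-01, 1.4698e+00, 1.0000e-04, 1.4764e+00,
       1.4088e+00]), 'tool_pos': array([0.614 , 0.0808, 0.2082]), 'force': array([ 0.0209, -0.7323,  0.6604]), 'orientation': array([-2.4405,  1.975 , -0.0036]), 'opening': np.float64(0.0558), 'wrist_torque': array([-0.0244, -0.026 ,  0.0393])}
[[ 2.085e-01 -9.780e-01  3.100e-03]
 [-9.780e-01 -2.085e-01  2.000e-04]
 [ 4.000e-04 -3.100e-03 -1.000e+00]] -77.96441269431462
```

View pics/sc1.png

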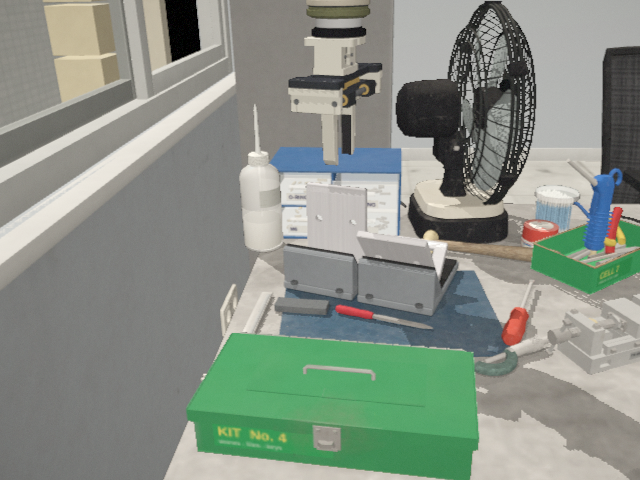

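View pics/w2.png

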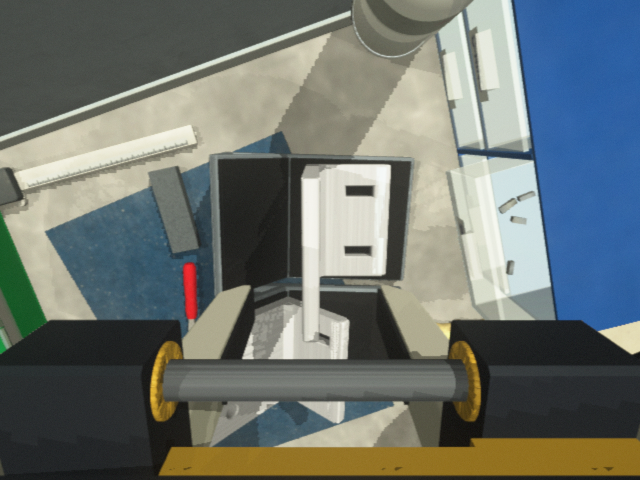

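```bash
python3 - <<'E'
from h import *
s=read_state(); print(s['t'],s['tool_pos'].round(4),s['dq'].round(3))
# top edge near-right: check bracket top far corner in w2
import pickle
c=calibration('wrist')
for uv in [(302,166),(319,166),(304,339),(320,342)]: print((onz(c,uv,.148)*1e3).round(1))
E
```

```text
3.1 [0.6143 0.0808 0.2087] [ 0.001  0.     0.007  0.001 -0.002 -0.   ]
[671.2  98.6 148. ]
[673.1  89.9 148. ]
[572.9  77.3 148. ]
[572.9  67.6 148. ]
```

carry_out --steps '[{"xyz": [0.3, 0.1, -3], "rot": [0, 0, 0]}, {"xyz": [0.5, 0.2, -6], "rot": [0, 0, 0]}, {"xyz": [0.5, 0.2, -7.5], "rot": [0, 0, 0]}, {"xyz": [0.5, 0.2, -8.3], "rot": [0, 0, 0]}, {"xyz": [0.5, 0.2, -8.3], "rot": [0, 0, 0]}, {"xyz": [0.5, 0.2, -8.3], "rot": [0, 0, 0]}]'

```text
t: 3.7
tool_pos: [0.6188, 0.0828, 0.1244]
orientation: [-2.441, 1.975, -0.002]
force: [-0.7, 0.2, 0.1]
opening: 0.0556
```

```bash
python3 - <<'E'
from h import *
s=read_state(); print(s['t'],s['tool_pos'].round(4),s['force'].round(2),s['wrist_torque'].round(3))
c=calibration('wrist');save('w3.png',read_camera('wrist'))
M=R.from_rotvec(s['orientation']).as_matrix();print(M.round(4), np.degrees(np.arctan2(M[1,0],M[0,0])))
E
```

```text
3.7 [0.6188 0.0828 0.1244] [-0.7   0.24  0.07] [-0.03  -0.02   0.016]
[[ 2.086e-01 -9.780e-01  2.100e-03]
 [-9.780e-01 -2.086e-01  1.000e-04]
 [ 3.000e-04 -2.100e-03 -1.000e+00]] -77.95988130043067
```

View pics/w3.png

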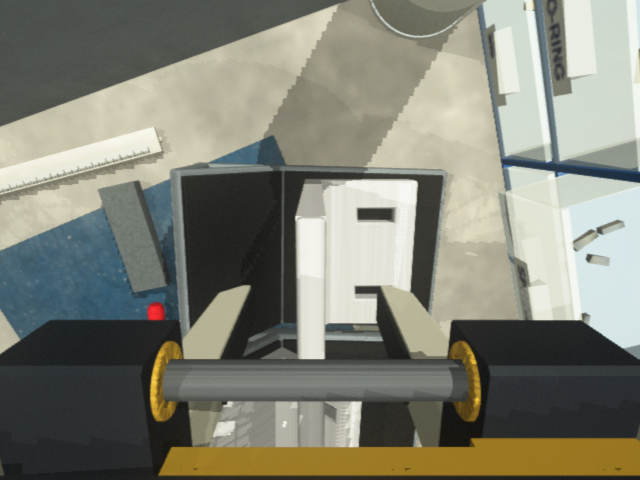

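carry_out --steps '[{"xyz": [0, 0, 0], "rot": [0, 0, 0]}, {"xyz": [0, 0, 0], "rot": [0, 0, 0]}, {"xyz": [0, 0, 0], "rot": [0, 0, 0]}, {"xyz": [0, 0, 0], "rot": [0, 0, 0]}, {"xyz": [0, 0, 0], "rot": [0, 0, 0]}, {"xyz": [0, 0, 0], "rot": [0, 0, 0]}, {"xyz": [0, 0, 0], "rot": [0, 0, 0]}, {"xyz": [0, 0, 0], "rot": [0, 0, 0]}]' --grip 0 --force 20

```text
t: 4.55
tool_pos: [0.6178, 0.0831, 0.1226]
orientation: [-2.442, 1.976, 0.001]
force: [-0.9, 1.9, -0.3]
opening: 0.0101
```

```bash
cat > st.py <<'E'
from h import *
import sys
s=read_state(); print(s['t'],s['tool_pos'].round(4),'F',s['force'].round(2),'T',s['wrist_torque'].round(3),s['opening'].round(4),'q',s['q'].round(2))
M=R.from_rotvec(s['orientation']).as_matrix();print('x yaw',np.degrees(np.arctan2(M[1,0],M[0,0])).round(2),'z',M[:,2].round(4))
for n in sys.argv[1:]:
    k,f=n.split('=');im=read_camera(k);save(f,im)
E
python3 st.py wrist=w4.png scene=sc2.png
python3 - <<'E'
import cv2
a=cv2.imread('pics/sc2.png')[165:345,265:505]; cv2.imwrite('pics/sc2z.png',cv2.resize(a,None,fx=3.3,fy=3.3,interpolation=cv2.INTER_CUBIC))
E
```

```text
Traceback (most recent call last):
  File "st.py", line 3, in <module>
    s=read_state(); print(s['t'],s['tool_pos'].round(4),'F',s['force'].round(2),'T',s['wrist_torque'].round(3),s['opening'].round(4),'q',s['q'].round(2))
                                                                                                               ^^^^^^^^^^^^^^^^^^
AttributeError: 'float' object has no attribute 'round'
[ WARN:0@0.021] global loadsave.cpp:275 findDecoder imread_('pics/sc2.png'): can't open/read file: check file path/integrity
Traceback (most recent call last):
TypeError: 'NoneType' object is not subscriptable
```

```bash
sed -i "s/s\['opening'\].round(4)/round(float(s['opening']),4)/" st.py; cat > z.py <<'E'
import cv2,sys
a=cv2.imread('pics/'+sys.argv[1])[165:345,265:505]; cv2.imwrite('pics/z'+sys.argv[1],cv2.resize(a,None,fx=3.3,fy=3.3,interpolation=cv2.INTER_CUBIC))
E
python3 st.py wrist=w4.png scene=sc2.png; python3 z.py sc2.png; python3 st.py
```

```text
4.55 [0.6178 0.0831 0.1226] F [-0.91  1.95 -0.26] T [0.203 0.021 0.043] 0.0101 q [0.05 0.27 1.54 0.   1.33 1.41]
x yaw -77.95 z [-2.e-04  3.e-04 -1.e+00]
4.65 [0.6178 0.083  0.1226] F [-0.42  2.07 -0.5 ] T [0.29  0.044 0.001] 0.01 q [0.05 0.27 1.54 0.   1.33 1.41]
x yaw -77.95 z [-2.e-04  3.e-04 -1.e+00]
```

View pics/w4.png

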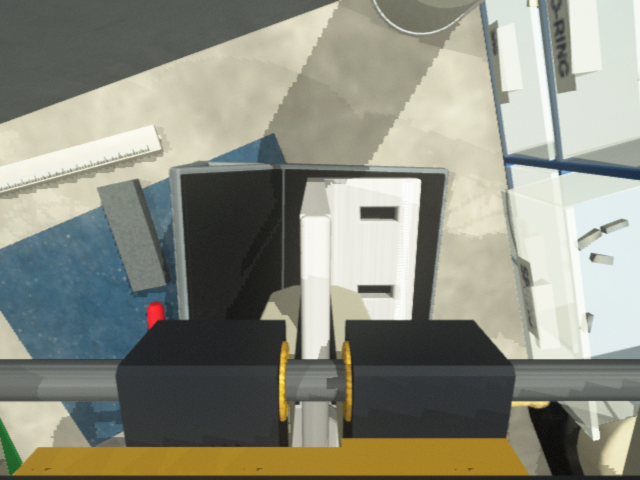

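View pics/zsc2.png

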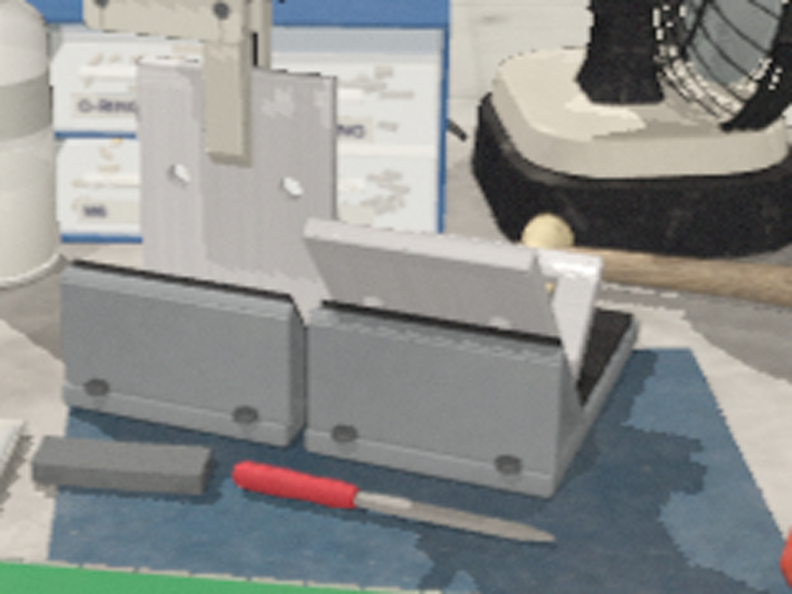

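carry_out --steps '[{"xyz": [-0.02, 0.1, 0], "rot": [0, 0, -0.3]}, {"xyz": [-0.05, 0.25, 0], "rot": [0, 0, -0.6]}, {"xyz": [-0.08, 0.4, 0], "rot": [0, 0, -0.9]}, {"xyz": [-0.1, 0.55, 0], "rot": [0, 0, -1.2]}, {"xyz": [-0.13, 0.7, 0], "rot": [0, 0, -1.5]}, {"xyz": [-0.15, 0.85, 0], "rot": [0, 0, -1.7]}, {"xyz": [-0.18, 1.0, 0], "rot": [0, 0, -1.7]}, {"xyz": [-0.18, 1.0, 0], "rot": [0, 0, -1.7]}]'

```text
t: 5.45
tool_pos: [0.6159, 0.0932, 0.1226]
orientation: [-2.413, 2.012, 0.0]
force: [0.1, -0.3, -1.4]
opening: 0.0101
```

```bash
python3 st.py wrist=w5.png scene=sc3.png; python3 z.py sc3.png; python3 - <<'E'
import cv2
a=cv2.imread('pics/w5.png')[140:340,150:470]; cv2.imwrite('pics/w5z.png',cv2.resize(a,None,fx=2.5,fy=2.5,interpolation=cv2.INTER_CUBIC))
E
```

```text
5.45 [0.6159 0.0932 0.1226] F [ 0.15 -0.25 -1.43] T [-0.188 -0.029 -0.   ] 0.0101 q [0.07 0.27 1.54 0.   1.33 1.46]
x yaw -79.64 z [-2.e-04  2.e-04 -1.e+00]
```

View pics/w5z.png

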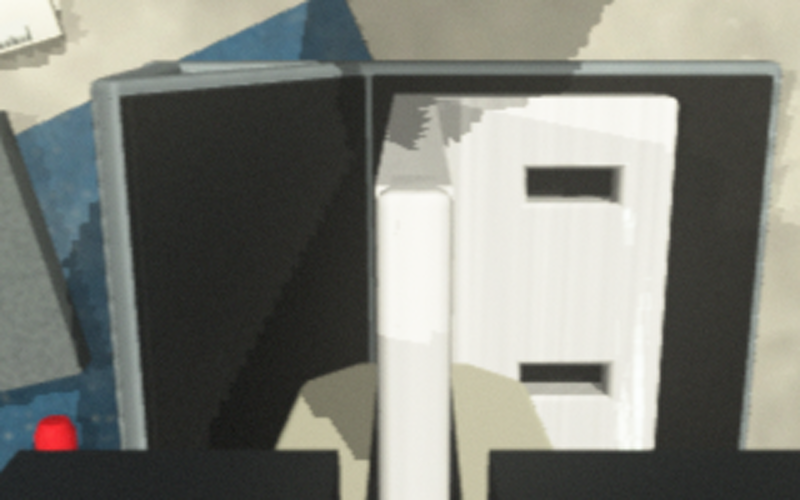

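```bash
python3 - <<'E'
from h import *
c=calibration('wrist')
W=lambda u,v:(150+(u+.5)/2.5-.5,140+(v+.5)/2.5-.5)
g=lambda n,u,z:print(n,(onz(c,W(*u),z)*1e3).round(1)) or onz(c,W(*u),z)*1e3
r1=g('root far',(369,72),.018);r2=g('root near',(373,355),.018)
h=g('heel far',(391,95),.018)
t1=g('toe far',(678,97),.028);t2=g('toe',(655,445),.028)
l1=g('ledge far',(778,63),.018);l2=g('ledge near',(742,448),.018)
for a,b in((r1,r2),(t1,t2),(l1,l2)): v=a-b; print(np.degrees(np.arctan2(v[1],v[0])))
X=np.array([.1805,-.9836,0])
print('gap heel-root',(h-r1)@X,'toe-root',(t1-r1)@X-70,'ledge-toe',(l1-t1)@X-33)
Y=np.array([.9836,.1805,0]); print('lat: ledge end - bracket end',(l1-t1)@Y,(r1-h)@Y)
E
```

```text
root far [667.8 112.9  18. ]
root near [592.6  98.9  18. ]
heel far [663.1 106.3  18. ]
toe far [676.3  36.8  28. ]
toe [584.6  19.6  28. ]
ledge far [688.7  11.2  18. ]
ledge near [583.8  -8.3  18. ]
10.503097291306657
10.607271745374431
10.509946607544979
gap heel-root 5.5570488955480855 toe-root 6.3558170614596605 ledge-toe -5.590150161051913
lat: ledge end - bracket end 7.5460052534872455 5.79378334743566
```

View pics/zsc3.png

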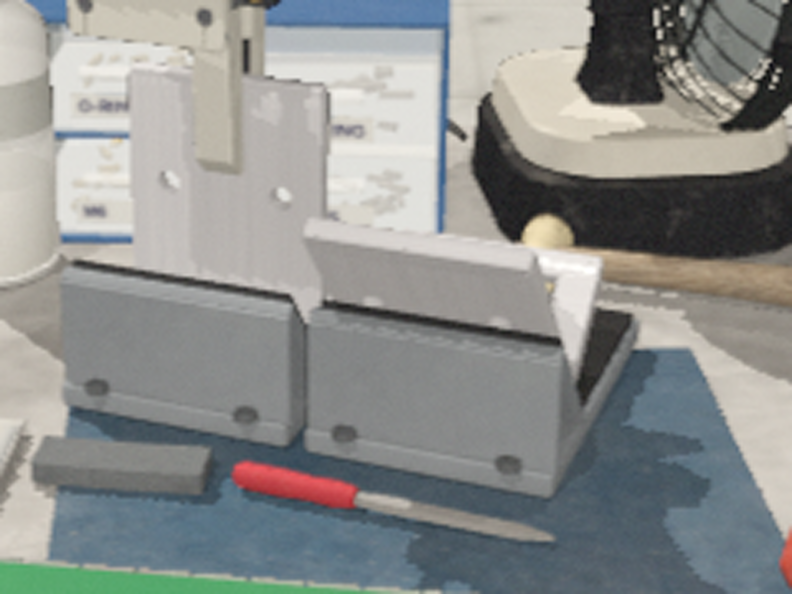

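carry_out --steps '[{"xyz": [-0.02, 0.1, 0], "rot": [0, 0, 0]}, {"xyz": [-0.04, 0.2, 0], "rot": [0, 0, 0]}, {"xyz": [-0.05, 0.3, 0], "rot": [0, 0, 0]}, {"xyz": [-0.07, 0.4, 0], "rot": [0, 0, 0]}, {"xyz": [-0.08, 0.45, 0], "rot": [0, 0, 0]}, {"xyz": [-0.08, 0.45, 0], "rot": [0, 0, 0]}]'

```text
t: 6.15
tool_pos: [0.6152, 0.0975, 0.1226]
orientation: [2.413, -2.012, -0.0]
force: [-0.3, -1.9, -2.3]
opening: 0.0099
```

```bash
python3 st.py
```

```text
6.15 [0.6152 0.0975 0.1226] F [-0.29 -1.93 -2.32] T [-0.281 -0.065 -0.019] 0.0099 q [0.07 0.27 1.54 0.   1.33 1.46]
x yaw -79.65 z [-2.e-04  1.e-04 -1.e+00]
```

Creep on until the force shows contact.

carry_out --steps '[{"xyz": [-0.01, 0.05, 0], "rot": [0, 0, 0]}, {"xyz": [-0.01, 0.07, 0], "rot": [0, 0, 0]}, {"xyz": [-0.01, 0.07, 0], "rot": [0, 0, 0]}]'

```text
t: 6.45
tool_pos: [0.6151, 0.0981, 0.1226]
orientation: [2.413, -2.012, -0.0]
force: [-0.5, -0.6, -2.6]
opening: 0.0101
```

carry_out --steps '[{"xyz": [-0.01, 0.05, 0], "rot": [0, 0, 0]}, {"xyz": [-0.01, 0.07, 0], "rot": [0, 0, 0]}, {"xyz": [-0.01, 0.07, 0], "rot": [0, 0, 0]}]'

```text
t: 6.75
tool_pos: [0.615, 0.0988, 0.1226]
orientation: [2.413, -2.012, -0.0]
force: [-0.2, -0.7, -3.9]
opening: 0.0098
```

```bash
python3 st.py wrist=w6.png; python3 - <<'E'
import cv2
a=cv2.imread('pics/w6.png')[140:340,150:470]; cv2.imwrite('pics/w6z.png',cv2.resize(a,None,fx=2.5,fy=2.5,interpolation=cv2.INTER_CUBIC))
E
```

```text
6.75 [0.615  0.0988 0.1226] F [-0.19 -0.74 -3.88] T [-0.241  0.006 -0.068] 0.0098 q [0.08 0.27 1.54 0.   1.33 1.47]
x yaw -79.65 z [-2.e-04  1.e-04 -1.e+00]
```

View pics/w6z.png

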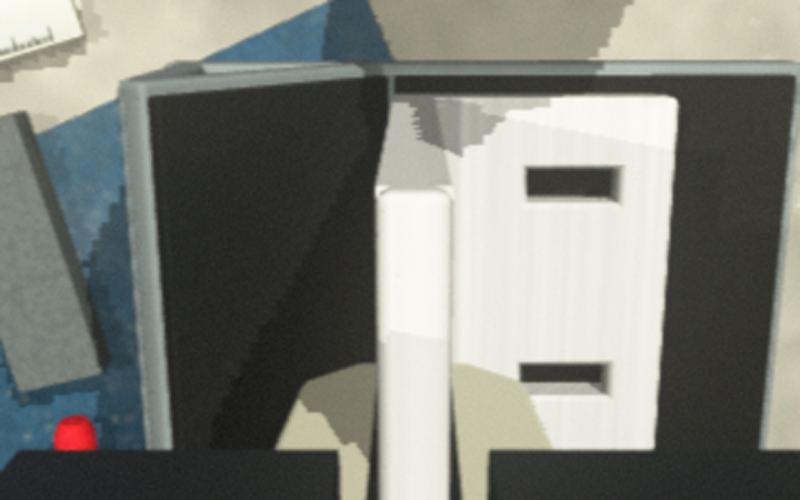

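carry_out --steps '[{"xyz": [0, 0, -0.03], "rot": [0, 0, 0]}, {"xyz": [0, 0, -0.06], "rot": [0, 0, 0]}, {"xyz": [0, 0, -0.06], "rot": [0, 0, 0]}]'

```text
t: 7.1
tool_pos: [0.6151, 0.0988, 0.1226]
orientation: [-2.413, 2.012, 0.0]
force: [-3.8, -0.7, 3.6]
opening: 0.0101
```

carry_out --steps '[{"xyz": [-0.01, 0.04, 0], "rot": [0, 0, 0]}, {"xyz": [-0.01, 0.06, 0], "rot": [0, 0, 0]}, {"xyz": [-0.01, 0.06, 0], "rot": [0, 0, 0]}]'

```text
t: 7.4
tool_pos: [0.6151, 0.099, 0.1226]
orientation: [2.412, -2.012, 0.001]
force: [-3.8, -2.3, 5.9]
opening: 0.0099
```

carry_out --steps '[{"xyz": [-0.01, 0.03, 0], "rot": [0, 0, 0]}, {"xyz": [-0.01, 0.05, 0], "rot": [0, 0, 0]}, {"xyz": [-0.01, 0.05, 0], "rot": [0, 0, 0]}]'

```text
t: 7.7
tool_pos: [0.6152, 0.0992, 0.1226]
orientation: [2.412, -2.012, 0.002]
force: [-3.0, -5.0, 4.7]
opening: 0.0099
```

```bash
python3 st.py
```

```text
7.7 [0.6152 0.0992 0.1226] F [-2.95 -5.    4.69] T [-1.023  0.608 -0.039] 0.0099 q [ 0.08  0.27  1.54 -0.    1.33  1.47]
x yaw -79.67 z [ 7.e-04 -9.e-04 -1.e+00]
```

carry_out --steps '[{"xyz": [-0.01, 0.05, 0.03], "rot": [0, 0, 0]}, {"xyz": [-0.02, 0.08, 0.03], "rot": [0, 0, 0]}, {"xyz": [-0.02, 0.08, 0.03], "rot": [0, 0, 0]}]'

```text
t: 8.0
tool_pos: [0.6152, 0.1003, 0.1226]
orientation: [-2.412, 2.012, -0.002]
force: [1.1, -4.2, 2.8]
opening: 0.0102
```

```bash
python3 st.py wrist=w7.png; python3 - <<'E'
import cv2
a=cv2.imread('pics/w7.png')[150:230,270:370]; cv2.imwrite('pics/w7z.png',cv2.resize(a,None,fx=7,fy=7,interpolation=cv2.INTER_CUBIC))
E
```

```text
8.0 [0.6152 0.1003 0.1226] F [ 1.11 -4.21  2.78] T [-1.124 -0.09   0.012] 0.0102 q [ 0.08  0.27  1.54 -0.    1.33  1.47]
x yaw -79.66 z [ 1.1e-03 -5.0e-04 -1.0e+00]
```

View pics/w7z.png

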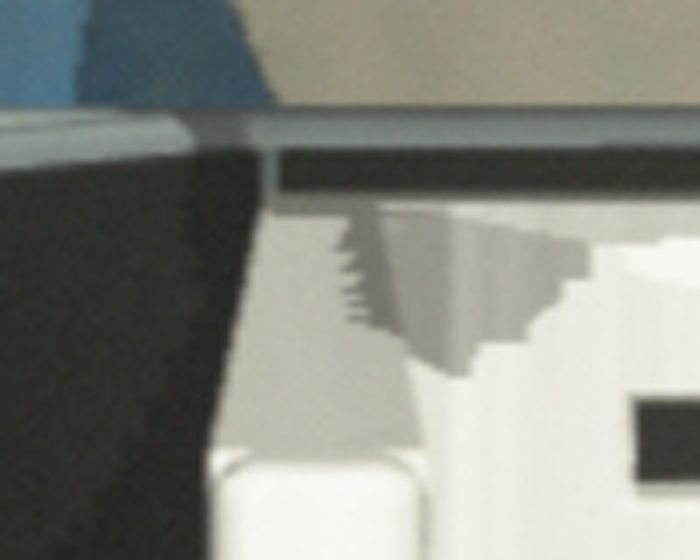

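```bash
python3 - <<'E'
import numpy as np
X=np.array([.1805,-.9836]);Y=np.array([.9836,.1805])
def p(t):t=np.radians(t);return 5*np.cos(t)-104.6*np.sin(t),5*np.sin(t)+104.6*np.cos(t)
for t0,ts in((0,range(2,21,2)),(20,range(22,41,2))):
    for t in ts:
        a=p(t);b=p(t0);dx=a[0]-b[0];dz=a[1]-b[1]
        print(t,'xyz cm',np.round([*(dx*X/10),dz/10],2),'rot',np.round(-(t-t0)*Y,2))
E
```

```text
2 xyz cm [-0.07  0.36  0.01] rot [-1.97 -0.36]
4 xyz cm [-0.13  0.72  0.01] rot [-3.93 -0.72]
6 xyz cm [-0.2   1.08 -0.01] rot [-5.9  -1.08]
8 xyz cm [-0.26  1.44 -0.03] rot [-7.87 -1.44]
10 xyz cm [-0.33  1.79 -0.07] rot [-9.84 -1.8 ]
12 xyz cm [-0.39  2.15 -0.12] rot [-11.8   -2.17]
14 xyz cm [-0.46  2.5  -0.19] rot [-13.77  -2.53]
16 xyz cm [-0.52  2.85 -0.27] rot [-15.74  -2.89]
18 xyz cm [-0.59  3.2  -0.36] rot [-17.7   -3.25]
20 xyz cm [-0.65  3.55 -0.46] rot [-19.67  -3.61]
22 xyz cm [-0.06  0.34 -0.11] rot [-1.97 -0.36]
24 xyz cm [-0.12  0.68 -0.24] rot [-3.93 -0.72]
26 xyz cm [-0.19  1.01 -0.38] rot [-5.9  -1.08]
28 xyz cm [-0.25  1.34 -0.53] rot [-7.87 -1.44]
30 xyz cm [-0.3   1.66 -0.69] rot [-9.84 -1.8 ]
32 xyz cm [-0.36  1.98 -0.86] rot [-11.8   -2.17]
34 xyz cm [-0.42  2.29 -1.05] rot [-13.77  -2.53]
36 xyz cm [-0.48  2.59 -1.24] rot [-15.74  -2.89]
38 xyz cm [-0.53  2.89 -1.45] rot [-17.7   -3.25]
40 xyz cm [-0.58  3.18 -1.67] rot [-19.67  -3.61]
```

carry_out --steps '[{"xyz": [-0.07, 0.36, 0.01], "rot": [-1.97, -0.36, 0]}, {"xyz": [-0.13, 0.72, 0.01], "rot": [-3.93, -0.72, 0]}, {"xyz": [-0.2, 1.08, -0.01], "rot": [-5.9, -1.08, 0]}, {"xyz": [-0.26, 1.44, -0.03], "rot": [-7.87, -1.44, 0]}, {"xyz": [-0.33, 1.79, -0.07], "rot": [-9.84, -1.8, 0]}, {"xyz": [-0.33, 1.79, -0.07], "rot": [-9.84, -1.8, 0]}, {"xyz": [-0.33, 1.79, -0.07], "rot": [-9.84, -1.8, 0]}]'

```text
t: 8.75
tool_pos: [0.6117, 0.1182, 0.1216]
orientation: [2.322, -1.935, 0.205]
force: [1.9, -6.3, 0.2]
opening: 0.0099
```

```bash
python3 st.py scene=sc5.png; python3 z.py sc5.png
```

```text
8.75 [0.6117 0.1182 0.1216] F [ 1.88 -6.3   0.22] T [-1.534 -0.55   0.061] 0.0099 q [ 0.21  0.28  1.54 -0.18  1.33  1.64]
x yaw -79.61 z [ 0.0319 -0.172  -0.9846]
```

View pics/zsc5.png

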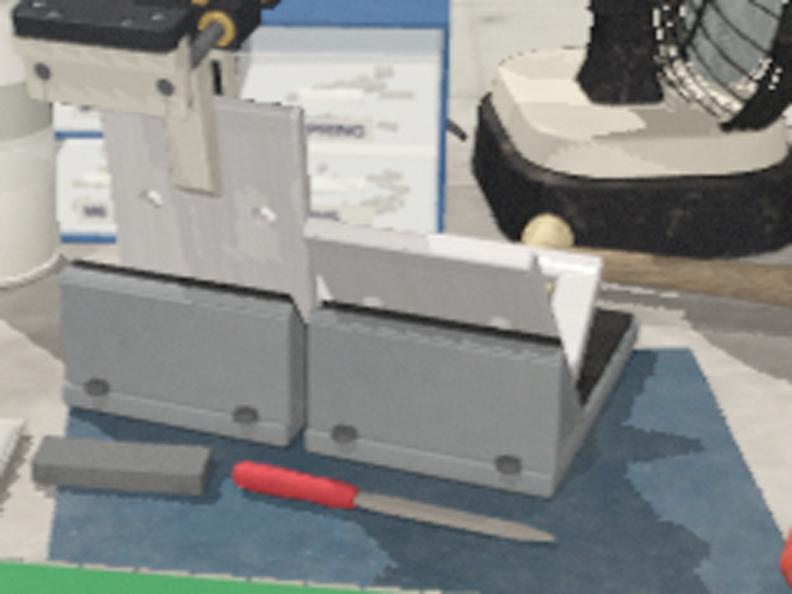

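carry_out --steps '[{"xyz": [-0.06, 0.35, -0.06], "rot": [-1.97, -0.36, 0]}, {"xyz": [-0.13, 0.69, -0.14], "rot": [-3.93, -0.72, 0]}, {"xyz": [-0.19, 1.04, -0.23], "rot": [-5.9, -1.08, 0]}, {"xyz": [-0.26, 1.38, -0.33], "rot": [-7.87, -1.44, 0]}, {"xyz": [-0.32, 1.73, -0.43], "rot": [-9.84, -1.8, 0]}, {"xyz": [-0.38, 2.07, -0.55], "rot": [-11.8, -2.17, 0]}, {"xyz": [-0.44, 2.41, -0.68], "rot": [-13.77, -2.53, 0]}, {"xyz": [-0.51, 2.74, -0.82], "rot": [-15.74, -2.89, 0]}, {"xyz": [-0.51, 2.74, -0.82], "rot": [-15.74, -2.89, 0]}, {"xyz": [-0.51, 2.74, -0.82], "rot": [-15.74, -2.89, 0]}]'

```text
t: 9.8
tool_pos: [0.6064, 0.1455, 0.1134]
orientation: [2.157, -1.798, 0.499]
force: [2.4, -6.5, 2.4]
opening: 0.0104
```

```bash
python3 st.py scene=sc6.png side=sd6.png; python3 z.py sc6.png
```

```text
9.8 [0.6064 0.1455 0.1134] F [ 2.37 -6.53  2.38] T [-1.582 -0.544  0.159] 0.0104 q [ 0.4   0.39  1.48 -0.45  1.4   1.9 ]
x yaw -79.61 z [ 0.0789 -0.4319 -0.8985]
```

View pics/sc6.png

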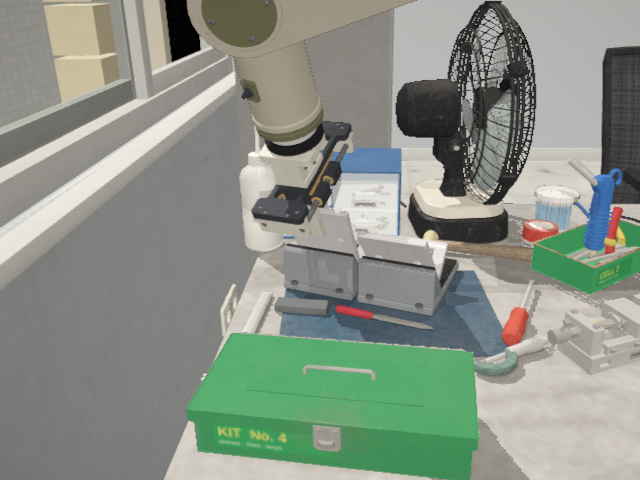

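View pics/sd6.png

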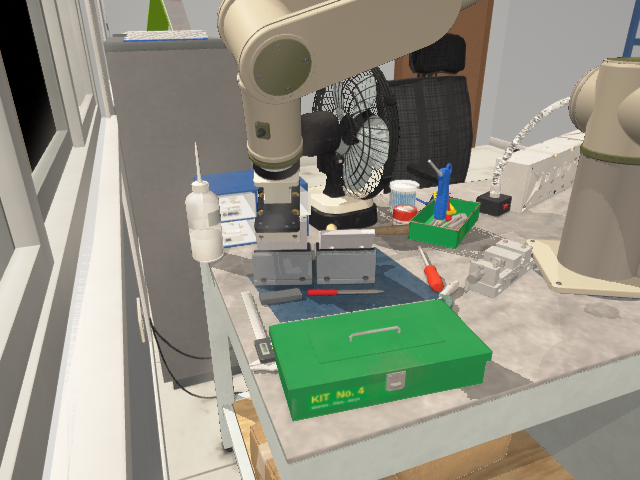

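```bash
python3 - <<'E'
from h import *
import pickle
c,im=pickle.load(open('w1.pkl','rb'))
for uv in [(5,120),(100,82),(200,40),(290,4)]: print((onz(c,uv,0)*1e3).round(0))
cs=calibration('scene')
for uv in [(165,465),(200,380),(225,325),(250,265)]: print('sc',(onz(cs,uv,0)*1e3).round(0))
cw=calibration('wrist');print('cam now',cw['xyz'].round(3)); save('w8.png',read_camera('wrist'))
E
```

```text
[568. 450.   0.]
[635. 334.   0.]
[705. 218.   0.]
[762. 118.   0.]
sc [531. 525.   0.]
sc [602. 407.   0.]
sc [663. 298.   0.]
sc [759. 135.   0.]
cam now [0.667 0.221 0.248]
```

View pics/w8.png

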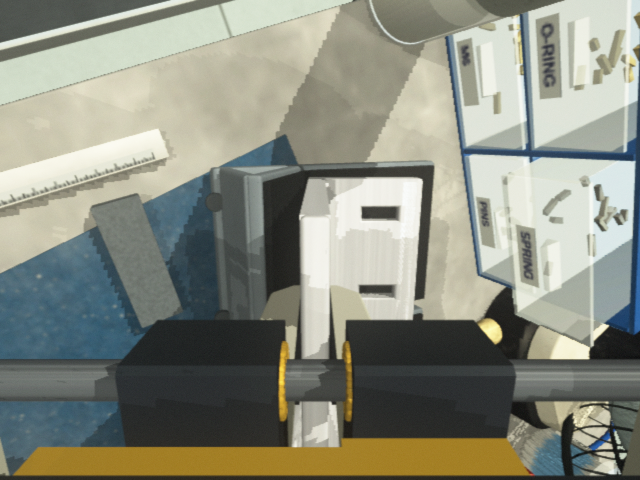

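View pics/zsc6.png

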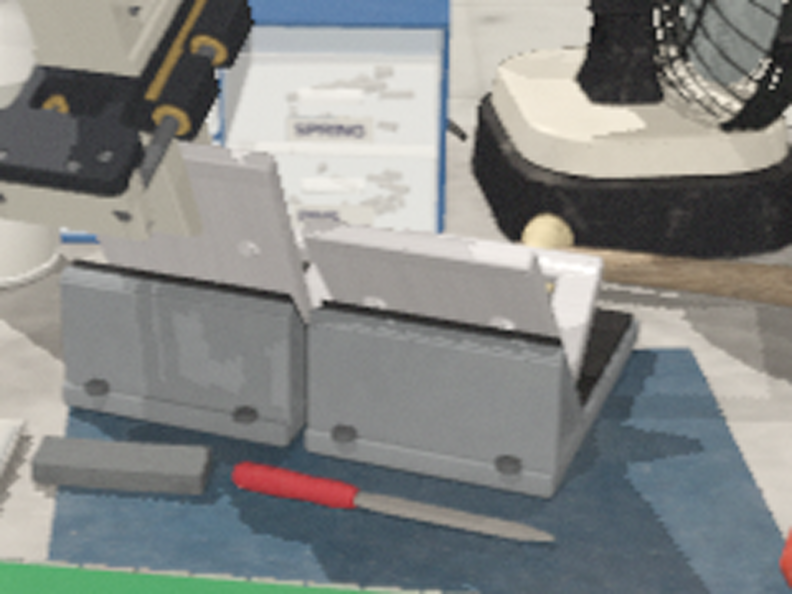

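```bash
python3 - <<'E'
import cv2,numpy as np
a=cv2.imread('pics/sd6.png')[20:480,0:260]; b=cv2.imread('pics/sc6.png')[40:480,0:260]
h=np.hstack([cv2.resize(a,(330,584)),cv2.resize(b,(345,584))]); cv2.imwrite('pics/sill.png',h)
E
```

```text
(no output)
```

View pics/sill.png

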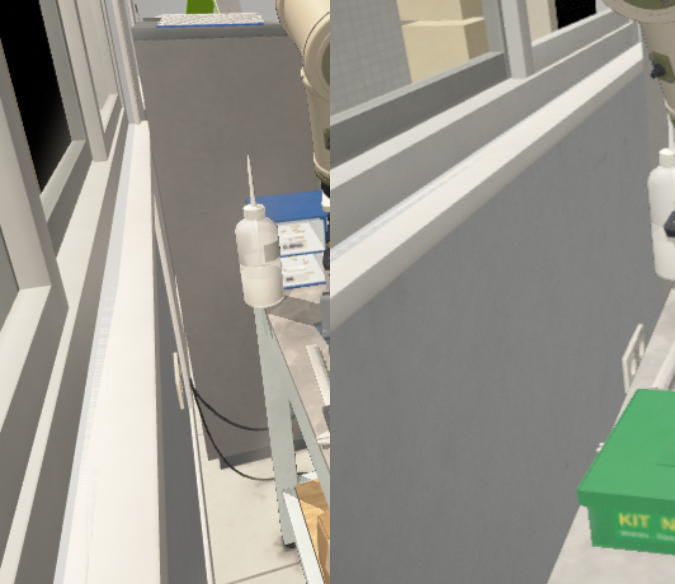

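```bash
python3 - <<'E'
from h import *
cs,cd=calibration('scene'),calibration('side')
def pl(c,a,b):
    o,d1=ray(c,a);_,d2=ray(c,b);n=np.cross(d1,d2);n/=np.linalg.norm(n);return n,n@o
n1,k1=pl(cs,(237.4,92.8),(0,287));n2,k2=pl(cd,(116.6,118.4),(125.3,480))
d=np.cross(n1,n2);d/=np.linalg.norm(d)
for y in(.1,.2,.3,.4):
    p=np.linalg.solve([n1,n2,[0,1,0]],[k1,k2,y]);print(p.round(3))
print(d.round(3))
E
```

```text
[0.951 0.1   0.17 ]
[0.892 0.2   0.171]
[0.834 0.3   0.172]
[0.776 0.4   0.173]
[-0.503  0.864  0.009]
```

carry_out --steps '[{"xyz": [-0.06, 0.32, -0.15], "rot": [-1.97, -0.36, 0]}, {"xyz": [-0.11, 0.63, -0.31], "rot": [-3.93, -0.72, 0]}, {"xyz": [-0.17, 0.95, -0.48], "rot": [-5.9, -1.08, 0]}, {"xyz": [-0.23, 1.25, -0.67], "rot": [-7.87, -1.44, 0]}, {"xyz": [-0.29, 1.55, -0.86], "rot": [-9.84, -1.8, 0]}, {"xyz": [-0.31, 1.7, -0.96], "rot": [-10.82, -1.98, 0]}, {"xyz": [-0.31, 1.7, -0.96], "rot": [-10.82, -1.98, 0]}, {"xyz": [-0.31, 1.7, -0.96], "rot": [-10.82, -1.98, 0]}]'

```text
t: 10.75
tool_pos: [0.603, 0.1625, 0.1036]
orientation: [2.031, -1.693, 0.681]
force: [1.8, -6.7, 1.4]
opening: 0.0102
```

```bash
python3 st.py scene=sc7.png wrist=w9.png; python3 z.py sc7.png
```

```text
10.75 [0.603  0.1625 0.1036] F [ 1.8 -6.7  1.4] T [-1.533 -0.569  0.229] 0.0102 q [ 0.51  0.51  1.42 -0.61  1.48  2.04]
x yaw -79.6 z [ 0.1078 -0.5933 -0.7977]
```

View pics/zsc7.png

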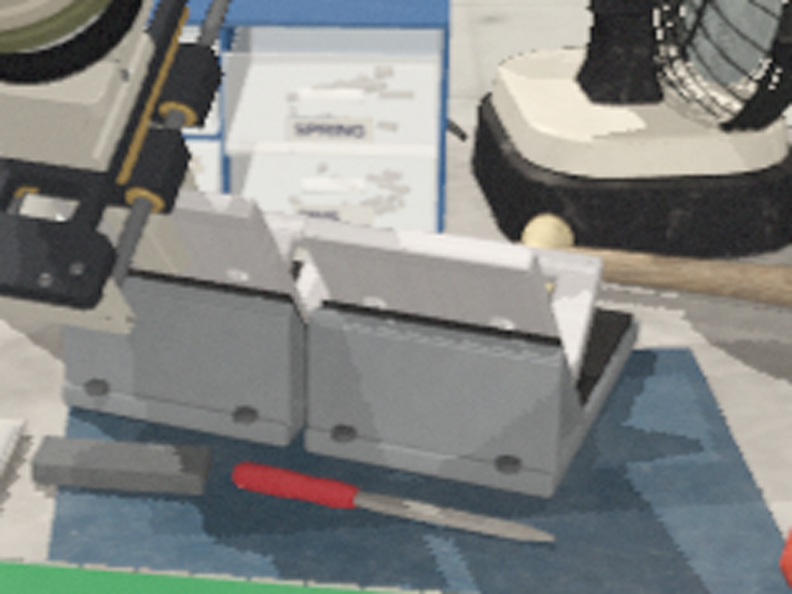

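View pics/w9.png

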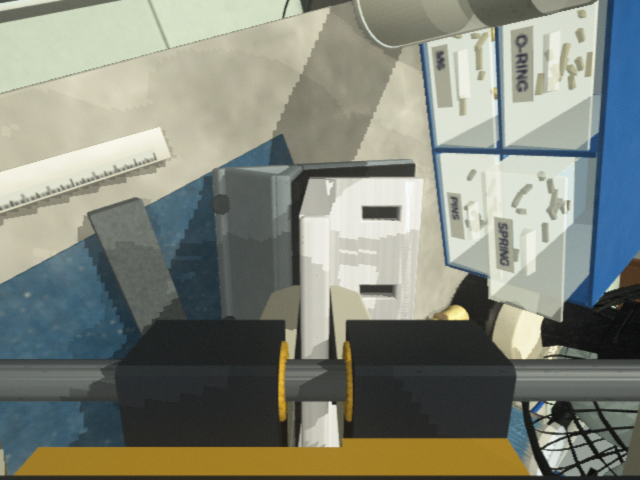

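carry_out --steps '[{"xyz": [-0.02, 0.07, -0.05], "rot": [-0.5, -0.09, 0]}, {"xyz": [-0.03, 0.15, -0.1], "rot": [-0.98, -0.18, 0]}, {"xyz": [-0.04, 0.22, -0.16], "rot": [-1.48, -0.27, 0]}, {"xyz": [-0.05, 0.3, -0.21], "rot": [-1.97, -0.36, 0]}, {"xyz": [-0.05, 0.3, -0.21], "rot": [-1.97, -0.36, 0]}, {"xyz": [-0.05, 0.3, -0.21], "rot": [-1.97, -0.36, 0]}]'

```text
t: 11.45
tool_pos: [0.6025, 0.1652, 0.1015]
orientation: [2.008, -1.674, 0.712]
force: [2.5, -6.9, 1.5]
opening: 0.0103
```

```bash
python3 st.py
```

```text
11.45 [0.6025 0.1652 0.1015] F [ 2.5  -6.86  1.5 ] T [-1.486 -0.502  0.271] 0.0103 q [ 0.53  0.53  1.41 -0.64  1.5   2.07]
x yaw -79.62 z [ 0.1125 -0.6204 -0.7762]
```

carry_out --steps '[{"xyz": [-0.01, 0.04, -0.03], "rot": [-0.3, -0.05, 0]}, {"xyz": [-0.02, 0.09, -0.06], "rot": [-0.6, -0.11, 0]}, {"xyz": [-0.03, 0.14, -0.1], "rot": [-0.98, -0.18, 0]}, {"xyz": [-0.03, 0.14, -0.1], "rot": [-0.98, -0.18, 0]}, {"xyz": [-0.03, 0.14, -0.1], "rot": [-0.98, -0.18, 0]}]'

```text
t: 11.95
tool_pos: [0.6025, 0.1656, 0.1013]
orientation: [1.994, -1.665, 0.728]
force: [2.9, -11.8, 4.0]
opening: 0.0099
```

```bash
python3 st.py
```

```text
11.95 [0.6025 0.1656 0.1013] F [  2.86 -11.85   4.04] T [-1.938 -0.561  0.214] 0.0099 q [ 0.54  0.54  1.4  -0.65  1.51  2.08]
x yaw -79.71 z [ 0.1147 -0.6346 -0.7643]
```

carry_out --steps '[{"xyz": [0.01, -0.05, 0.03], "rot": [0, 0, 0]}, {"xyz": [0.01, -0.05, 0.03], "rot": [0, 0, 0]}, {"xyz": [0.01, -0.05, 0.03], "rot": [0, 0, 0]}]'

```text
t: 12.25
tool_pos: [0.6026, 0.1656, 0.1013]
orientation: [1.995, -1.665, 0.728]
force: [2.1, -10.0, 3.1]
opening: 0.0099
```

```bash
python3 st.py wrist=w10.png scene=sc8.png; python3 z.py sc8.png
```

```text
12.25 [0.6026 0.1656 0.1013] F [  2.06 -10.03   3.11] T [-1.467 -0.487  0.224] 0.0099 q [ 0.54  0.54  1.4  -0.65  1.5   2.08]
x yaw -79.7 z [ 0.1148 -0.6338 -0.7649]
```

View pics/zsc8.png

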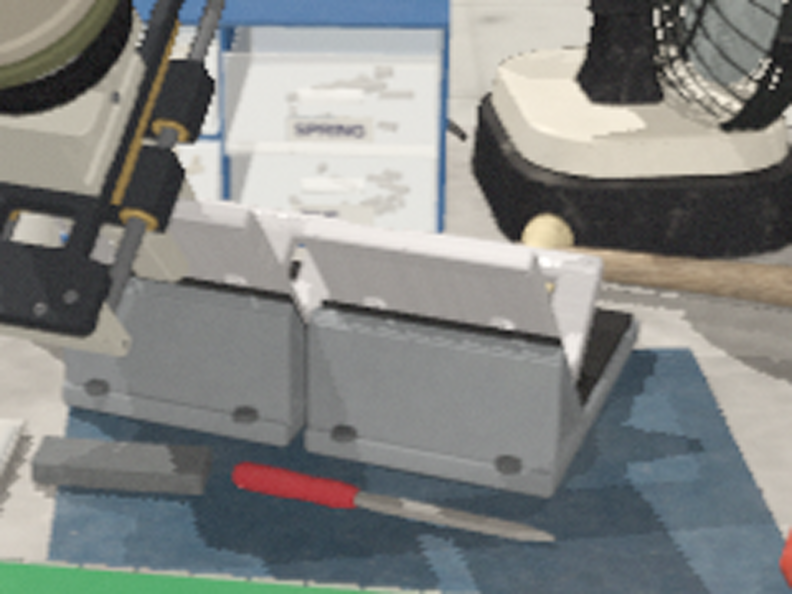

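View pics/w10.png

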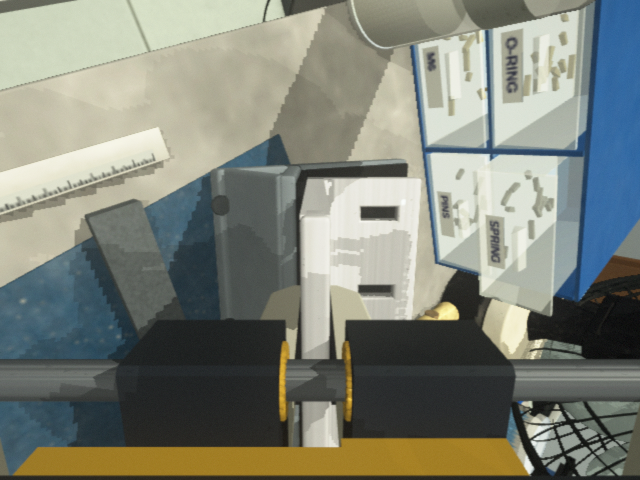

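carry_out --steps '[{"xyz": [0.01, -0.05, 0.02], "rot": [0, 0, 0]}, {"xyz": [0.01, -0.05, 0.02], "rot": [0, 0, 0]}, {"xyz": [0.01, -0.05, 0.02], "rot": [0, 0, 0]}]' --force 4

```text
t: 12.65
tool_pos: [0.6025, 0.1657, 0.1013]
orientation: [1.996, -1.665, 0.727]
force: [1.7, -6.7, 2.9]
opening: 0.0101
```

carry_out --steps '[{"xyz": [0, 0, 0], "rot": [0, 0, 0]}, {"xyz": [0, 0, 0], "rot": [0, 0, 0]}, {"xyz": [0, 0, 0], "rot": [0, 0, 0]}, {"xyz": [0, 0, 0], "rot": [0, 0, 0]}, {"xyz": [0, 0, 0], "rot": [0, 0, 0]}]' --grip 0.4

```text
t: 13.15
tool_pos: [0.6025, 0.1666, 0.1012]
orientation: [1.997, -1.665, 0.727]
force: [-0.1, -0.2, 0.5]
opening: 0.0372
```

```bash
python3 st.py wrist=w11.png scene=sc9.png; python3 z.py sc9.png
```

```text
13.15 [0.6025 0.1666 0.1012] F [-0.08 -0.19  0.47] T [0.291 0.102 0.05 ] 0.0372 q [ 0.54  0.54  1.4  -0.65  1.5   2.08]
x yaw -79.65 z [ 0.1159 -0.6321 -0.7662]
```

View pics/zsc9.png

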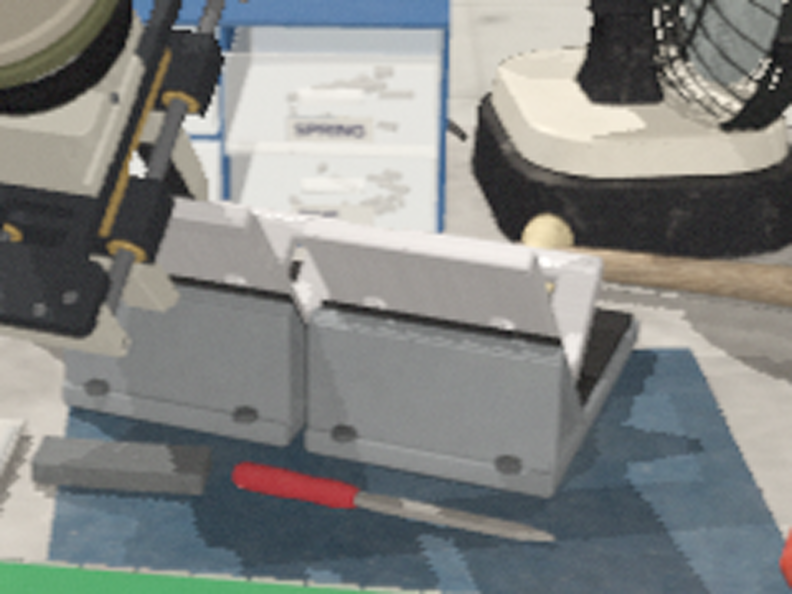

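View pics/w11.png

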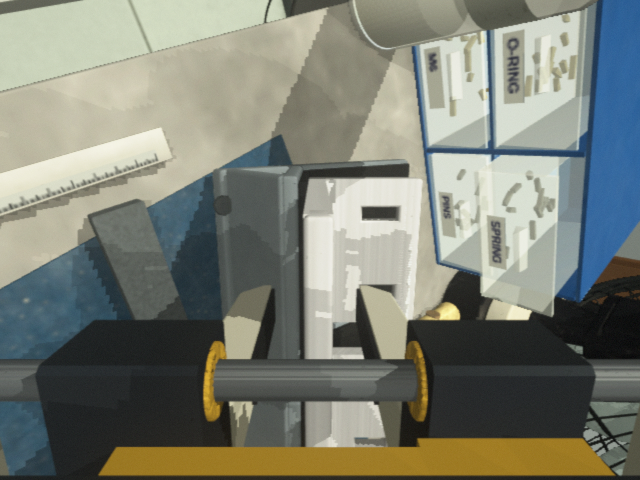

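carry_out --steps '[{"xyz": [-0.12, 0.63, 0.77], "rot": [0, 0, 0]}, {"xyz": [-0.35, 1.9, 2.3], "rot": [0, 0, 0]}, {"xyz": [-0.7, 3.8, 4.6], "rot": [0, 0, 0]}, {"xyz": [-0.93, 5.06, 6.1], "rot": [0, 0, 0]}, {"xyz": [-1.2, 5.1, 9], "rot": [3, 0.6, 0]}, {"xyz": [-2, 4, 13], "rot": [10, 2, 0]}, {"xyz": [-4, 1, 16], "rot": [18, 3.4, 0]}, {"xyz": [-6, -3, 18], "rot": [26, 4.8, 0]}, {"xyz": [-7, -6, 20], "rot": [33, 6, 0]}, {"xyz": [-7, -9, 22], "rot": [39, 7, 0]}]'

```text
t: 14.25
tool_pos: [0.5317, 0.0759, 0.325]
orientation: [-2.41, 2.008, -0.011]
force: [2.1, 0.1, -0.4]
opening: 0.0373
```

carry_out --steps '[{"xyz": [0, -2, 1], "rot": [0, 0, 0]}, {"xyz": [0, -2, 1], "rot": [0, 0, 0]}, {"xyz": [0, -2, 1], "rot": [0, 0, 0]}]'

```text
t: 14.55
tool_pos: [0.5326, 0.0564, 0.3318]
orientation: [2.409, -2.013, 0.011]
force: [-0.0, 0.5, -0.8]
opening: 0.0369
```

```bash
python3 - <<'E'
from h import *
import pickle
c=calibration('wrist'); im=read_camera('wrist'); pickle.dump((c,im),open('w12.pkl','wb')); save('w12.png',im)
E
python3 st.py scene=sc10.png side=sd10.png; python3 z.py sc10.png;python3 -c "
import cv2
a=cv2.imread('pics/sd10.png')[185:310,235:395]; cv2.imwrite('pics/zsd10.png',cv2.resize(a,None,fx=4.8,fy=4.8,interpolation=cv2.INTER_CUBIC))"
```

```text
14.6 [0.5324 0.0572 0.331 ] F [-0.35  0.74 -0.37] T [-0.027 -0.022  0.008] 0.0369 q [ 0.02 -0.07  1.52 -0.01  1.69  1.41]
x yaw -79.67 z [ 0.0029 -0.006  -1.    ]
```

View pics/w12.png

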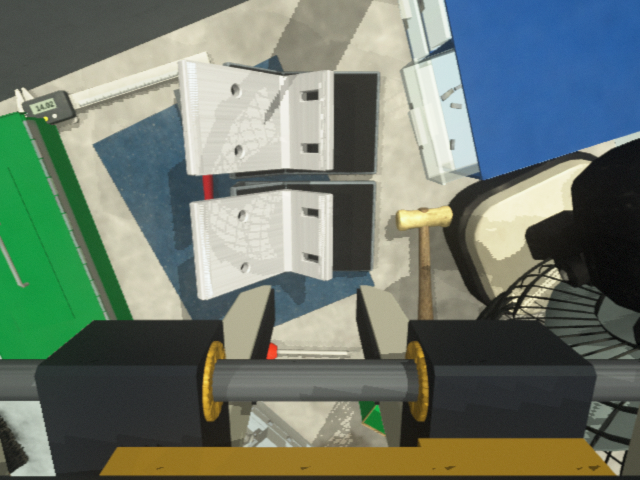

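View pics/zsc10.png

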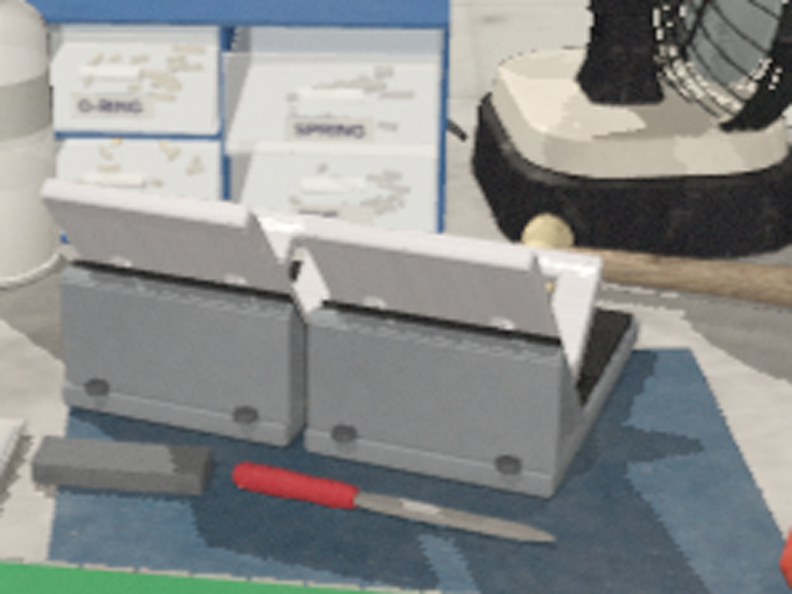

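View pics/zsd10.png

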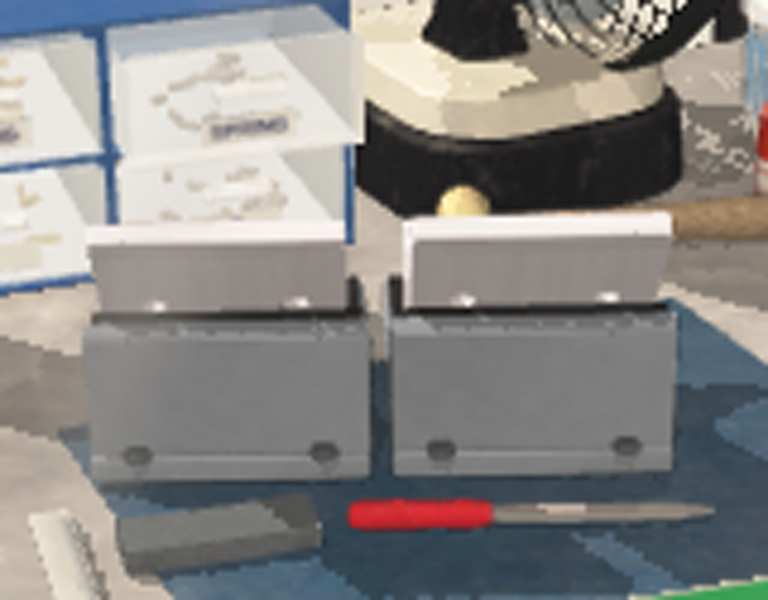

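```bash
python3 -c "
import cv2
a=cv2.imread('pics/w12.png')[50:310,165:395]; cv2.imwrite('pics/w12z.png',cv2.resize(a,None,fx=2.3,fy=2.3,interpolation=cv2.INTER_CUBIC))"
```

```text
(no output)
```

View pics/w12z.png

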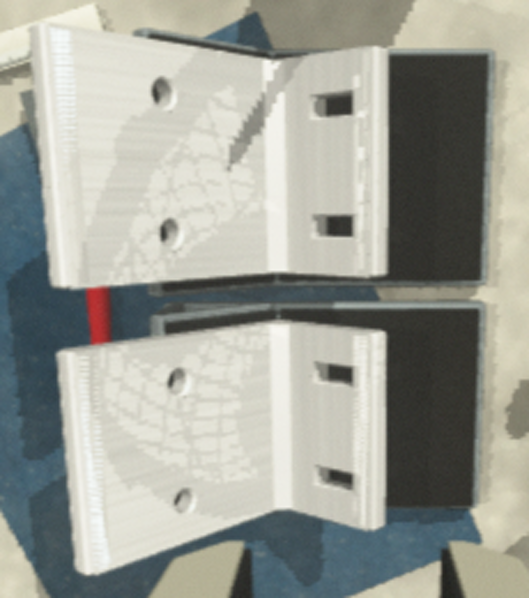

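```bash
python3 - <<'E'
from h import *
import pickle
c,im=pickle.load(open('w12.pkl','rb'))
W=lambda u,v:(165+(u+.5)/2.3-.5,50+(v+.5)/2.3-.5)
X=np.array([.1805,-.9836]);Y=np.array([.9836,.1805]);r0=np.array([615.2,103])
for n,u,z in [('B free far',(30,25),.1176),('B free near',(55,287),.1176),('B toe far',(388,47),.063),('B toe near',(386,275),.063),
 ('T free far',(58,352),.1176),('T free near',(80,575),.1176),('T toe far',(386,333),.063),('T toe near',(384,527),.063),
 ('R ledge far',(494,52),.018),('R ledge near',(487,285),.018),('T ledge far',(485,303),.018),('T ledge near',(477,508),.018)]:
    p=(onz(c,W(*u),z)*1e3)[:2]; print(n,p.round(1),'restx',((p-r0)@X).round(1),'resty',((p-r0)@Y).round(1))
E
```

```text
B free far [647.6 192.9] restx -82.6 resty 48.1
B free near [553.8 174.7] restx -81.6 resty -47.4
B toe far [672.8  60.3] restx 52.4 resty 49.0
B toe near [578.4  43. ] restx 52.4 resty -47.1
T free far [528.1 171.1] restx -82.7 resty -73.3
T free near [433.  152.4] restx -81.5 resty -170.3
T toe far [552.4  38. ] restx 52.6 resty -73.5
T toe near [458.7  20.9] restx 52.5 resty -168.8
R ledge far [687.1   9.5] restx 105.0 resty 53.8
R ledge near [579.8 -11.1] restx 105.8 resty -55.4
T ledge far [570.8 -12.1] restx 105.1 resty -64.5
T ledge near [462.6 -31.7] restx 104.9 resty -174.4
```

```bash
python3 -c "
from plant import *
print(close_job())"
```

```text
the job is handed in; nothing more can be done
None
```

The standing bracket now lies back on its slope, square on its rest and in line with its twin. The job was handed in after about 14.7 s with the gripper clear.

**What I did:** I gripped the long leg about 23 mm below its free edge. I then drew the bracket upright along the ledge, taking out about 1.7° of skew. Once the heel met the bottom of the slope, I tipped it 40° about the heel in small steps, keeping a light downward load for most of the tip. When the rising force showed the leg had met the slope, I eased the load off, opened the fingers and backed straight out.

**What the last checks showed:**
- **In line with the twin:** the free edge and the toe edge agree with the twin's to about 0.2 mm front to back, with the same yaw.
- **Centring:** sideways the bracket is about 1.5 mm off the rest's centre by measurement, which is about the accuracy of the calibration.
- **Bystanders:** the twin, oilstone and file appear unmoved in the before and after pictures.
- **Forces:** the readings I took peaked at about 13 N, in the last degree of tipping.

**Disagreements:**
- **Heel contact:** contact came about 1 mm later than the camera gap suggested. I took it from the force and the close-up together, because friction and contact were hard to tell apart there.
- **Load on the ledge:** near the end of the draw the tool was carrying about 3.9 N of the bracket's 4.9 N weight. I lowered the tool slightly, and the bracket stayed on the ledge.
- **Arm position:** the arm stopped a few millimetres short of its commanded position on the approach, so I worked from the measured position instead.

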